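# Tip the empty reel over into the winder's loading cradle

## Robot

A 6-joint arm with a two-finger parallel gripper is mounted at the origin on the work surface. World frame = base frame: x ahead of the robot, y to its left, z up, the work surface at z = 0. Lengths are in m, angles in rad, forces in N, time in s.
With the tool pointing down it reaches from about 0.3 to 0.775 m from the base axis. Payload 14.6 kg.
Tool frame: the origin (TCP) lies on the centre line of the jaws, within the pads' length; the fingertips stand 19 mm ahead of it and the grasp point (between the pads) is the TCP; y points along the fingers, x is the direction in which the jaws open and shut, and the axes are right-handed (so a half turn about y gives the same grasp; the last joint's range is limited). The gripper opens to 94 mm and grips with 3 to 60 N. Pads are 16 mm wide; open, the fingers measure 119 mm over their backs; the gripper's body (75 mm by 177 mm) begins 78 mm behind the grasp point.
Start: joints at [1.181, 0.3, 1.521, -0, 1.321, -0.067], TCP at [0.174, 0.522, 0.224] pointing down, gripper open.
Joint ranges: [-3.03, 3.03], [-0.79, 2.21], [0.23, 2.52], [-1.04, 4.18], [0, 3.07], [-2.55, 2.55]. Speed limits (rad/s): [2.22, 2.22, 2.57, 3.14, 3.14, 3.14].

## Interface

Orientations are given as [roll, pitch, yaw] about the fixed x, y, z axes, in that order (R = Rz(yaw) Ry(pitch) Rx(roll)).
In Python, from station import get_obs, cams, workorder gives the robot as it stands.
- The arm moves only by the shell command python3 -m handwheel 'ROWS' [FORCE]. ROWS is JSON, a list of rows, each an object of numbers: "fingers": the opening, from -1 (shut) to 1 (fully open); "x", "y", "z": the shift along the tool's x, y, z in m; "spin": the turn about the tool's y in degrees. In form: [{"fingers": .., "x": .., "y": .., "z": .., "spin": ..}, ...]. A call has exactly 10 rows; each row is the pose to reach, as a shift and turn from the pose commanded when the call began, along the tool's axes at that moment; what a row does not reach only later rows make up. A row lasts 1/10 s, in which the tool goes at most 50 mm and 8.59 degrees, less where a joint would pass 70% of its speed; a pose out of reach is approached as far as the arm can. A call with a gripper value outside its range is refused whole. The fingers move at their own pace and stop on an object; FORCE is the grip in N (left out, the last holds). Time passes only in rows, so rows that repeat a pose let the fingers close, or fill a call up. It gives the time, the measured TCP pose, the force and the opening at its end, in the units of the state.
- get_obs(): the state, without advancing time (a new reading comes with each control period).
- cams.camera(name): name is "side" or "top"; returns (picture, depth): 384x512x3 uint8, red, green, blue; 384x512 float32, m along the optical axis (not along the pixel's ray), 0 where there is no reading.
- cams.get_calibration(name): a dict with "fx", "fy", "cx", "cy" (pixels), "view" (4x4, takes a point from world to camera coordinates). Camera axes: x right, y down, z forward; pixel columns grow to the right and rows downward; lengths in m; the calibration is good to about 2 mm. A picture is of the moment at which its call begins. get_calibration takes no time and is no camera call.
- workorder.hand_in(): hands the job in, once; it reports no verdict.
The state is a dict: "time_s": time; "qpos": joint angles; "joint_vel": joint speeds; "tau": joint torques, N m; "ee_pos": TCP position; "eef_rot": TCP orientation; "force": force on the tool from outside, world axes, zero at the start; "moment": the same for the moment, N m; "grip_width": finger opening in m.
Only numpy, scipy, OpenCV 4.12 (cv2) and the standard library are available. Lean on these libraries where they do the work, as an engineer would, in place of code of your own. Each camera call takes 0.05 s, during which the arm holds its last target. There are 200 camera calls.

## Task

Push the upright orange reel over towards the red end plate so that it lies on its side in the channel, still well short of the plate; then push the lying reel along the channel until its flange is snug against the red plate. Only push the reel; never lift or carry it. Leave the tin, the mug and the screwdriver where they are, and finish with the reel at rest and untouched.

Things in the scene. Friction and masses are not known exactly. Their poses are not given: they have to be found in the camera images.
- cradle: Fixed straight channel, lying across in front of the robot (red plate to its left, turned up to 25 deg). Origin on the bench under the channel's middle; +x along the channel to the red plate, y across, z up. Floor 8 mm above the bench, x = -165 to 165 mm; walls' inner faces at y = +-45 mm, 8 mm thick, tops 26 mm above the bench. Rear end (-x) open.
- plate_face (a point): Centre of the red end plate's face, at x = 165, y = 0, z = 40 mm in the cradle's frame. The plate is 170 mm wide, its top 85 mm above the bench. Behind it the fixed green winder box, 125 mm wide, 150 mm long, 125 mm high with its counter.
- reel: Loose empty reel, 0.2-0.42 kg, 130 mm long: two orange flanges 80 mm across, 8 mm thick; white drum 56 mm across. Starts upright in the channel, at x = -120 to -75 mm of the cradle. Origin: centre of the face it stands on; z along its axis. Pushed near its top edge it tips, and past 32 deg falls by itself; lying, it slides along the channel between the walls.
- reel_center (a point): Middle of the reel, on its axis, 65 mm from either end: 73 mm above the bench when upright, 48 mm when lying in the channel.
- reel_top (a point): Centre of the outer face of the flange that is uppermost at the start, 138 mm above the bench; this face ends against the red plate.
- tin: Closed tin with a yellow label, 66 mm diameter, 85 mm high, standing on the bench beyond the cradle; origin at the centre of its underside. Leave alone.
- mug: Blue mug, 76 mm diameter, 90 mm high, standing on the bench beyond the cradle; origin at the centre of its underside. Leave alone.
- screwdriver: Screwdriver lying on the bench on the robot's side of the cradle, roughly parallel to it; its x axis runs along it from handle to tip. Leave alone.
There are look-alikes about, which are no part of the job. Of the things like the reel, leave any that is green, pink or turquoise; of the rest the larger one is meant.

How it is judged:
By the outcome, as a careful person would: the job done as asked, in the order asked, and still so for the second after the job is handed in, with the robot touching nothing.
It also fails if it takes over 38 s, if anything falls off the work surface, if the arm or the gripper's body presses on something with over 40 N, if the wrist force passes 120 N, or if a joint passes its speed limit or range.

## Working session

There is one attempt and no reset: what is moved stays moved. The work goes in short steps, Python scripts to look and compute and a shell command to move; the robot and the scene stay as the last step left them, time stands still between calls to the robot, and variables do not carry over. Pictures are saved under pics/ and viewed, about 8 in all and at most 12, crops included, and the job is handed in when it is done.

```bash
mkdir -p pics; cat > h.py <<'E'
import numpy as np, cv2
from station import get_obs, cams, workorder
def shot(n,f):
    im,d=cams.camera(n); cv2.imwrite('pics/'+f+'.png',im[:,:,::-1]); np.save('pics/'+f+'.npy',d); return im,d
def cloud(n,d):
    c=cams.get_calibration(n); v,u=np.mgrid[:d.shape[0],:d.shape[1]]
    P=np.stack([(u-c['cx'])/c['fx']*d,(v-c['cy'])/c['fy']*d,d,np.ones_like(d)],-1)
    W=(P@np.linalg.inv(np.array(c['view'])).T)[...,:3]; W[d==0]=np.nan; return W
def proj(n,p):
    c=cams.get_calibration(n); q=np.array(c['view'])@np.append(p,1); return c['fx']*q[0]/q[2]+c['cx'],c['fy']*q[1]/q[2]+c['cy']
E
python3 - <<'E'
from h import *
o=get_obs(); print({k:np.round(v,3).tolist() for k,v in o.items()})
a,_=shot('top','t0'); b,_=shot('side','s0')
for n in('top','side'): print(n,np.round(np.linalg.inv(np.array(cams.get_calibration(n)['view'])),2).tolist())
E
```

```text
{'time_s': 0.0, 'qpos': [1.181, 0.3, 1.522, -0.0, 1.321, -0.067], 'joint_vel': [-0.001, 0.0, 0.0, -0.0, -0.001, 0.0], 'tau': [-0.002, -53.18, -35.274, 0.071, 0.024, 0.0], 'ee_pos': [0.174, 0.521, 0.224], 'eef_rot': [-1.571, 0.001, 1.248], 'force': [0.418, -0.59, -0.081], 'moment': [-0.005, 0.035, -0.045], 'grip_width': 0.094}
top [[0.01, -0.99, 0.12, 0.48], [-1.0, -0.01, -0.0, -0.05], [0.01, -0.12, -0.99, 0.96], [0.0, 0.0, 0.0, 1.0]]
side [[-0.9, -0.33, 0.29, 0.24], [-0.44, 0.67, -0.6, 0.62], [0.0, -0.66, -0.75, 0.95], [0.0, 0.0, 0.0, 1.0]]
```

View pics/t0.png

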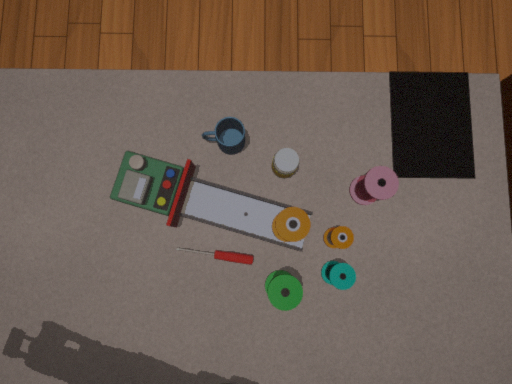

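View pics/s0.png

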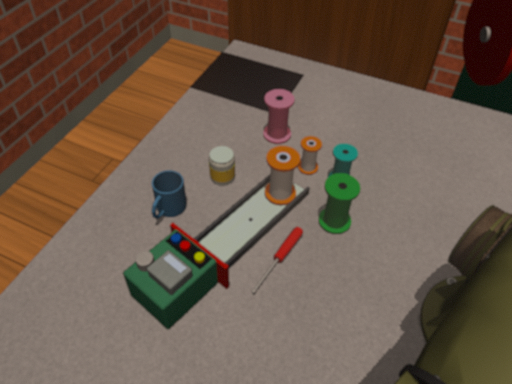

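The pictures show the target reel (the larger orange one) with its top at (292,225) in the top view. It stands in the channel, which runs to the red plate at (181,193). The mug is at (230,135), the tin at (286,161) and the screwdriver at (230,256). The green reel at (285,292) and small orange reel at (341,237) are look-alikes.

```bash
cat > m.py <<'E'
from h import *
def blobs(tag):
    out={}
    for n,f in(('top','t'),('side','s')):
        im=cv2.imread(f'pics/{f}{tag}.png'); d=np.load(f'pics/{f}{tag}.npy'); W=cloud(n,d); H=cv2.cvtColor(im,cv2.COLOR_BGR2HSV)
        out[n]=(im,W,H)
    return out
E
python3 - <<'E'
from m import *
B=blobs('0')
for n in B:
    im,W,H=B[n]; h,s,v=[H[...,i].astype(int) for i in range(3)]; z=W[...,2]
    cl={'orange':(h>=9)&(h<=20)&(s>180)&(v>120),'green':(h>50)&(h<75)&(s>150),'teal':(h>78)&(h<95)&(s>150),'red':((h<5)|(h>175))&(s>180)&(v>80),'blue':(h>95)&(h<115)&(s>90),'pink':(h>160)&(h<176)&(s>60)}
    for k,m in cl.items():
        N,L,st,c=cv2.connectedComponentsWithStats(m.astype(np.uint8))
        for i in range(1,N):
            if st[i,4]<60: continue
            P=W[L==i]; P=P[~np.isnan(P[:,0])&(abs(P[:,0]-.45)<.5)&(P[:,2]<.3)&(P[:,2]>-.02)]
            if len(P)<30: continue
            zt=np.percentile(P[:,2],95); T=P[P[:,2]>zt-.012]
            (ex,ey),r=cv2.minEnclosingCircle(T[:,:2].astype(np.float32))
            print(n,k,np.round(c[i]),st[i,4],'ztop %.3f'%zt,'circ %.3f %.3f r %.3f'%(ex,ey,r),'minarea',[np.round(q,3) for q in cv2.minAreaRect((T[:,:2]*1000).astype(np.float32))])
# channel floor & plate from top
for n in B:
    im,W,H=B[n]; 
    h,s,v=[H[...,i].astype(int) for i in range(3)]
    m=(s<40)&(v>150)&(abs(W[...,2]-.008)<.006)
    N,L,st,c=cv2.connectedComponentsWithStats(m.astype(np.uint8)); i=1+np.argmax(st[1:,4]); P=W[L==i]
    print(n,'floor',st[i,4],P.mean(0).round(3),cv2.minAreaRect((P[:,:2]*1000).astype(np.float32)))
E
```

```text
top orange [291. 224.] 723 ztop 0.140 circ 0.517 -0.152 r 0.039 minarea [array([ 517.157, -151.277]), array([73.976, 76.639]), np.float64(22.886)]
top orange [339. 237.] 356 ztop 0.091 circ 0.489 -0.276 r 0.027 minarea [array([ 488.735, -275.664]), array([51.813, 50.468]), np.float64(82.665)]
top green [291. 294.] 377 ztop 0.131 circ 0.366 -0.138 r 0.038 minarea [array([ 359.913, -145.454]), array([50.679, 73.498]), np.float64(57.417)]
top teal [339. 274.] 672 ztop 0.103 circ 0.399 -0.271 r 0.031 minarea [array([ 399.513, -271.011]), array([59.753, 59.466]), np.float64(47.662)]
top red [178. 192.] 229 ztop 0.087 circ 0.595 0.118 r 0.082 minarea [array([594.862, 118.2  ]), array([  9.044, 164.362]), np.float64(73.893)]
top red [234. 257.] 271 ztop 0.027 circ 0.437 -0.016 r 0.048 minarea [array([437.301, -15.992]), array([95.116, 20.046]), np.float64(81.861)]
top blue [231. 137.] 308 ztop 0.090 circ 0.736 -0.004 r 0.034 minarea [array([724.208,  -5.791]), array([27.928, 67.586]), np.float64(7.404)]
top blue [170. 173.] 65 ztop 0.108 circ 0.637 0.135 r 0.010 minarea [array([637.983, 135
[... 1658 characters left out ...]
ue [176. 238.] 103 ztop 0.108 circ 0.638 0.135 r 0.014 minarea [array([636.021, 136.52 ]), array([24.704, 23.026]), np.float64(48.542)]
side pink [279.  98.] 493 ztop 0.133 circ 0.617 -0.359 r 0.043 minarea [array([ 615.459, -359.833]), array([81.655, 78.577]), np.float64(88.856)]
side pink [277. 138.] 139 ztop 0.012 circ 0.611 -0.352 r 0.038 minarea [array([ 607.239, -340.85 ]), array([74.236, 45.464]), np.float64(20.501)]
top floor 4 [ 0.585 -0.018  0.009] ((584.5308227539062, -18.473737716674805), (5.460025787353516, 2.5903208255767822), 0.8297328948974609)
side floor 2235 [ 0.56  -0.015  0.008] ((556.2763671875, -27.74786376953125), (224.80322265625, 80.69695281982422), 73.8453369140625)
```

The two views agree to about 3 mm:
- **Reel:** centre at (0.516, -0.150), top at z = 0.14.
- **Channel:** direction 73.9°.
- **Plate:** centre at (0.594, 0.119).

I'll shut the fingers, stay high and move behind the reel.

```bash
python3 -m handwheel '[{"fingers":-1,"x":-0.02,"y":0,"z":-0.018,"spin":0},{"fingers":-1,"x":-0.05,"y":0,"z":-0.045,"spin":0},{"fingers":-1,"x":-0.08,"y":0,"z":-0.072,"spin":0},{"fingers":-1,"x":-0.11,"y":0,"z":-0.099,"spin":0},{"fingers":-1,"x":-0.14,"y":0,"z":-0.126,"spin":0},{"fingers":-1,"x":-0.17,"y":0,"z":-0.153,"spin":0},{"fingers":-1,"x":-0.20,"y":0,"z":-0.18,"spin":0},{"fingers":-1,"x":-0.23,"y":0,"z":-0.207,"spin":0},{"fingers":-1,"x":-0.26,"y":0,"z":-0.234,"spin":0},{"fingers":-1,"x":-0.29,"y":0,"z":-0.261,"spin":0}]' 20
```

```text
time_s: 1.1
ee_pos: [0.3301, 0.1622, 0.2244]
eef_rot: [-1.571, -0.0, 1.248]
force: [1.2, 0.7, 0.3]
grip_width: 0.0177
```

```bash
python3 -m handwheel '[{"fingers":-1,"x":-0.03,"y":0,"z":-0.027,"spin":0},{"fingers":-1,"x":-0.065,"y":0,"z":-0.058,"spin":0},{"fingers":-1,"x":-0.1,"y":0,"z":-0.089,"spin":0},{"fingers":-1,"x":-0.135,"y":0,"z":-0.12,"spin":0},{"fingers":-1,"x":-0.17,"y":0,"z":-0.151,"spin":-1},{"fingers":-1,"x":-0.205,"y":0,"z":-0.182,"spin":-2},{"fingers":-1,"x":-0.24,"y":0,"z":-0.213,"spin":-2.4},{"fingers":-1,"x":-0.275,"y":0,"z":-0.244,"spin":-2.4},{"fingers":-1,"x":-0.3,"y":0,"z":-0.267,"spin":-2.4},{"fingers":-1,"x":-0.3135,"y":0,"z":-0.279,"spin":-2.4}]'
python3 - <<'E'
from h import *
print(get_obs()['ee_pos'],get_obs()['eef_rot']); shot('side','s1'); shot('top','t1'); print(get_obs()['ee_pos'])
a=cv2.imread('pics/s1.png'); b=cv2.imread('pics/t1.png'); cv2.imwrite('pics/c1.png',np.hstack([a[60:300,150:450],b[60:300,150:450]]))
E
```

```text
time_s: 2.1
ee_pos: [0.4954, -0.2244, 0.2236]
eef_rot: [-1.57, -0.0, 1.288]
force: [-0.7, 0.5, -0.8]
grip_width: 0.0006
[ 0.49544686 -0.22442547  0.22364802] [-1.56973847e+00 -9.18299795e-05  1.28806957e+00]
[ 0.49520972 -0.22360861  0.2235487 ]
```

View pics/c1.png

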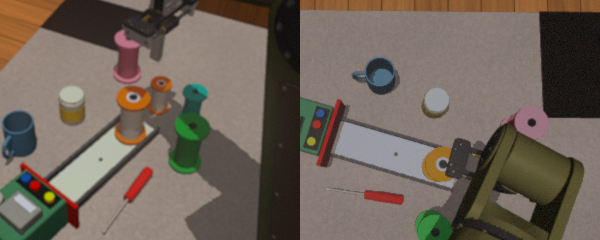

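```bash
python3 -m handwheel '[{"fingers":-1,"x":0,"y":0.02,"z":0,"spin":0},{"fingers":-1,"x":0,"y":0.04,"z":0,"spin":0},{"fingers":-1,"x":0,"y":0.06,"z":0,"spin":0},{"fingers":-1,"x":0,"y":0.075,"z":0,"spin":0},{"fingers":-1,"x":0,"y":0.083,"z":0,"spin":0},{"fingers":-1,"x":0.005,"y":0.083,"z":0,"spin":0},{"fingers":-1,"x":0.01,"y":0.083,"z":0,"spin":0},{"fingers":-1,"x":0.015,"y":0.083,"z":0,"spin":0},{"fingers":-1,"x":0.018,"y":0.083,"z":0,"spin":0},{"fingers":-1,"x":0.018,"y":0.083,"z":0,"spin":0}]'
```

```text
time_s: 3.2
ee_pos: [0.5004, -0.2043, 0.1419]
eef_rot: [-1.571, 0.0, 1.29]
force: [-0.1, 0.2, 0.9]
grip_width: 0.0005
```

```bash
python3 -m handwheel '[{"fingers":-1,"x":0.004,"y":0,"z":0,"spin":0},{"fingers":-1,"x":0.008,"y":0,"z":0,"spin":0},{"fingers":-1,"x":0.012,"y":0,"z":0,"spin":0},{"fingers":-1,"x":0.016,"y":0,"z":0,"spin":0},{"fingers":-1,"x":0.02,"y":0,"z":0,"spin":0},{"fingers":-1,"x":0.024,"y":0,"z":0,"spin":0},{"fingers":-1,"x":0.028,"y":0,"z":0,"spin":0},{"fingers":-1,"x":0.032,"y":0,"z":0,"spin":0},{"fingers":-1,"x":0.034,"y":0,"z":0,"spin":0},{"fingers":-1,"x":0.034,"y":0,"z":0,"spin":0}]'
python3 - <<'E'
from h import *
shot('side','s2'); shot('top','t2')
a=cv2.imread('pics/s2.png'); b=cv2.imread('pics/t2.png'); cv2.imwrite('pics/c2.png',cv2.resize(np.hstack([a[100:260,200:350],b[140:300,200:350]]),None,fx=2,fy=2))
E
```

```text
time_s: 4.2
ee_pos: [0.5096, -0.1718, 0.1414]
eef_rot: [-1.571, -0.0, 1.29]
force: [-0.3, 0.2, -0.4]
grip_width: 0.0004
```

View pics/c2.png

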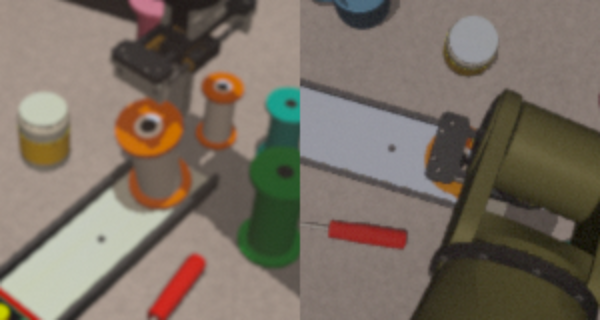

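The reel is tipping: in the side view its bottom flange is still at about (280,195) while the top leans towards the plate. I'll keep pushing.

```bash
python3 -m handwheel '[{"fingers":-1,"x":0.005,"y":0,"z":0,"spin":0},{"fingers":-1,"x":0.01,"y":0,"z":0,"spin":0},{"fingers":-1,"x":0.015,"y":0,"z":0,"spin":0},{"fingers":-1,"x":0.02,"y":0,"z":0,"spin":0},{"fingers":-1,"x":0.025,"y":0,"z":0,"spin":0},{"fingers":-1,"x":0.03,"y":0,"z":0,"spin":0},{"fingers":-1,"x":0.035,"y":0,"z":0,"spin":0},{"fingers":-1,"x":0.04,"y":0,"z":0,"spin":0},{"fingers":-1,"x":0.044,"y":0,"z":0,"spin":0},{"fingers":-1,"x":0.044,"y":0,"z":0,"spin":0}]'
python3 - <<'E'
from h import *
shot('side','s3'); shot('top','t3')
a=cv2.imread('pics/s3.png'); b=cv2.imread('pics/t3.png'); cv2.imwrite('pics/c3.png',cv2.resize(np.hstack([a[100:260,200:350],b[140:300,200:350]]),None,fx=2,fy=2))
E
```

```text
time_s: 5.3
ee_pos: [0.5219, -0.1294, 0.1414]
eef_rot: [-1.571, -0.0, 1.29]
force: [0.1, 0.0, 0.0]
grip_width: 0.0004
```

View pics/c3.png

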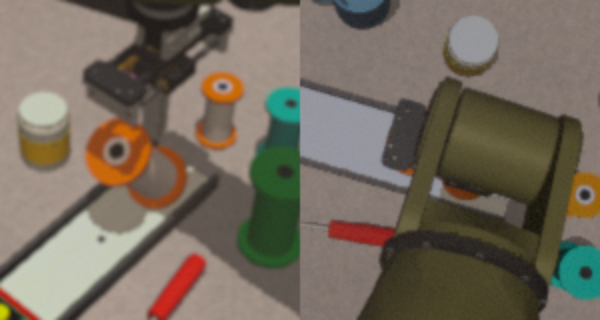

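The reel leans about 30°, nearly at the fall point.

```bash
python3 -m handwheel '[{"fingers":-1,"x":0.004,"y":0,"z":0,"spin":0},{"fingers":-1,"x":0.008,"y":0,"z":0,"spin":0},{"fingers":-1,"x":0.012,"y":0,"z":0,"spin":0},{"fingers":-1,"x":0.016,"y":0,"z":0,"spin":0},{"fingers":-1,"x":0.02,"y":0,"z":0,"spin":0},{"fingers":-1,"x":0.022,"y":0,"z":0,"spin":0},{"fingers":-1,"x":0.022,"y":0,"z":0,"spin":0},{"fingers":-1,"x":0.022,"y":0,"z":0,"spin":0},{"fingers":-1,"x":0.022,"y":0,"z":0,"spin":0},{"fingers":-1,"x":0.022,"y":0,"z":0,"spin":0}]'
python3 - <<'E'
from h import *
shot('side','s4'); shot('top','t4')
a=cv2.imread('pics/s4.png'); b=cv2.imread('pics/t4.png'); cv2.imwrite('pics/c4.png',cv2.resize(np.hstack([a[110:290,180:350],b[140:320,170:340]]),None,fx=2,fy=2))
E
```

```text
time_s: 6.4
ee_pos: [0.5278, -0.1088, 0.1415]
eef_rot: [-1.571, 0.0, 1.29]
force: [-0.2, 0.7, 0.1]
grip_width: 0.0006
```

View pics/c4.png

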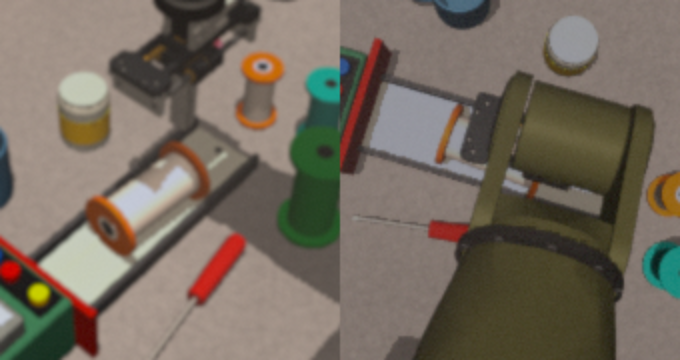

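The reel now lies in the channel, well short of the plate. Next I'll measure where it is.

```bash
cat > r.py <<'E'
from m import *
import sys
def frame():
    d=np.array([np.cos(1.290),np.sin(1.290)]); return d,np.array([-d[1],d[0]])
PL=np.array([.5935,.119])
def report(tag):
    d,n=frame()
    for c,(im,W,H) in blobs(tag).items():
        h,s=H[...,0].astype(int),H[...,1].astype(int)
        P=W[(h>=8)&(h<=20)&(s>150)]; q=(P[:,:2]-PL)@d; l=(P[:,:2]-PL)@n
        k=(abs(l)<.06)&(q>-.33)&(q<.01)&(P[:,2]>.012)&(P[:,2]<.16); q,l,z=q[k],l[k],P[k,2]
        hist,e=np.histogram(q,np.arange(-.34,.012,.004))
        print(c,'orange along from plate centre:',[(round(float(x),3),int(y)) for x,y in zip(e,hist) if y>8],'lat %.3f..%.3f'%tuple(np.percentile(l,[2,98])),'z %.3f'%np.percentile(z,98))
        R=W[((h<5)|(h>175))&(s>180)]; qr=(R[:,:2]-PL)@d; k=(R[:,2]>.03)&(R[:,2]<.095)&(abs(qr)<.04)&(abs((R[:,:2]-PL)@n)<.09); print('  red',np.percentile(qr[k],[2,20,50,80,98]).round(4))
    t=get_obs()['ee_pos']; print('tcp along %.4f lat %.4f z %.4f'%((t[:2]-PL)@d,(t[:2]-PL)@n,t[2]))
if __name__=='__main__': report(sys.argv[1])
E
python3 r.py 4
```

```text
top orange along from plate centre: [(-0.236, 16), (-0.12, 30), (-0.116, 36)] lat -0.034..0.045 z 0.088
  red [-0.0047 -0.003  -0.0005  0.0018  0.0037]
side orange along from plate centre: [(-0.24, 14), (-0.236, 62), (-0.232, 55), (-0.116, 81), (-0.112, 196), (-0.108, 32)] lat -0.033..0.046 z 0.091
  red [-0.0024  0.0003  0.0032  0.0052  0.019 ]
tcp along -0.2371 lat -0.0000 z 0.1414
```

```bash
python3 -m handwheel '[{"fingers":-1,"x":-0.015,"y":-0.005,"z":0,"spin":0},{"fingers":-1,"x":-0.035,"y":-0.005,"z":0.002,"spin":0},{"fingers":-1,"x":-0.05,"y":0,"z":0.004,"spin":0},{"fingers":-1,"x":-0.05,"y":0.015,"z":0.004,"spin":0},{"fingers":-1,"x":-0.05,"y":0.03,"z":0.004,"spin":0},{"fingers":-1,"x":-0.05,"y":0.045,"z":0.004,"spin":0},{"fingers":-1,"x":-0.05,"y":0.06,"z":0.004,"spin":0},{"fingers":-1,"x":-0.05,"y":0.073,"z":0.004,"spin":0},{"fingers":-1,"x":-0.05,"y":0.08,"z":0.004,"spin":0},{"fingers":-1,"x":-0.05,"y":0.08,"z":0.004,"spin":0}]'
python3 - <<'E'
from h import *
shot('side','s5'); shot('top','t5')
a=cv2.imread('pics/s5.png'); b=cv2.imread('pics/t5.png'); cv2.imwrite('pics/c5.png',cv2.resize(np.hstack([a[90:290,170:370],b[140:340,170:370]]),None,fx=2,fy=2))
E
python3 r.py 5
```

```text
time_s: 7.5
ee_pos: [0.5097, -0.1558, 0.0606]
eef_rot: [-1.569, -0.0, 1.29]
force: [0.3, -1.0, -0.3]
grip_width: 0.0005
top orange along from plate centre: [(-0.236, 17), (-0.12, 32), (-0.116, 33)] lat -0.033..0.043 z 0.088
  red [-0.0047 -0.003  -0.0005  0.0019  0.0037]
side orange along from plate centre: [(-0.24, 22), (-0.236, 63), (-0.232, 53), (-0.116, 76), (-0.112, 198), (-0.108, 27)] lat -0.032..0.046 z 0.093
  red [-0.0022  0.0002  0.003   0.005   0.0063]
tcp along -0.2871 lat 0.0038 z 0.0618
```

View pics/c5.png

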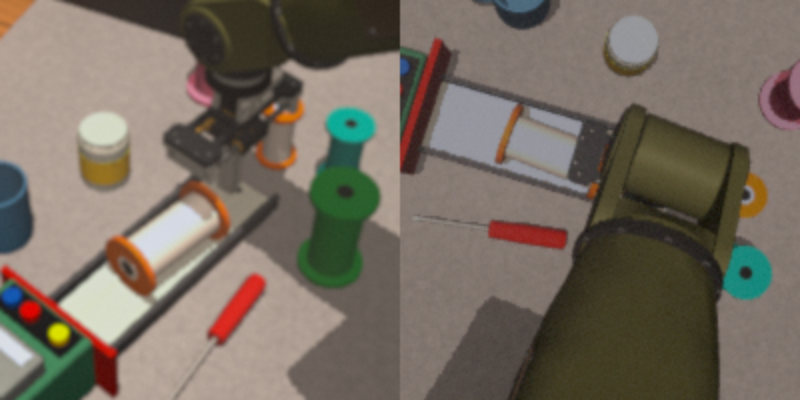

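The fingers are behind the rear flange with everything clear. I'll push along the channel, fast to contact and then at 10 mm per row.

```bash
python3 -m handwheel '[{"fingers":-1,"x":0.012,"y":0,"z":0,"spin":0},{"fingers":-1,"x":0.024,"y":0,"z":0,"spin":0},{"fingers":-1,"x":0.03,"y":0,"z":0,"spin":0},{"fingers":-1,"x":0.036,"y":0,"z":0,"spin":0},{"fingers":-1,"x":0.044,"y":0,"z":0,"spin":0},{"fingers":-1,"x":0.054,"y":0,"z":0,"spin":0},{"fingers":-1,"x":0.064,"y":0,"z":0,"spin":0},{"fingers":-1,"x":0.074,"y":0,"z":0,"spin":0},{"fingers":-1,"x":0.082,"y":0,"z":0,"spin":0},{"fingers":-1,"x":0.086,"y":0,"z":0,"spin":0}]'
python3 -m handwheel '[{"fingers":-1,"x":0.006,"y":0,"z":0,"spin":0},{"fingers":-1,"x":0.012,"y":0,"z":0,"spin":0},{"fingers":-1,"x":0.018,"y":0,"z":0,"spin":0},{"fingers":-1,"x":0.024,"y":0,"z":0,"spin":0},{"fingers":-1,"x":0.03,"y":0,"z":0,"spin":0},{"fingers":-1,"x":0.035,"y":0,"z":0,"spin":0},{"fingers":-1,"x":0.038,"y":0,"z":0,"spin":0},{"fingers":-1,"x":0.04,"y":0,"z":0,"spin":0},{"fingers":-1,"x":0.042,"y":0,"z":0,"spin":0},{"fingers":-1,"x":0.042,"y":0,"z":0,"spin":0}]'
python3 -c "
from r import *
shot('side','s6');shot('top','t6');report('6')"
```

```text
time_s: 8.6
ee_pos: [0.5342, -0.0722, 0.0615]
eef_rot: [-1.571, 0.0, 1.291]
force: [-1.1, -4.9, 4.7]
grip_width: 0.0004
time_s: 9.6
ee_pos: [0.5456, -0.0323, 0.0613]
eef_rot: [-1.57, -0.0, 1.29]
force: [-0.8, -1.0, 0.9]
grip_width: 0.0006
top orange along from plate centre: [(-0.024, 69), (-0.02, 44), (-0.008, 22)] lat -0.025..0.046 z 0.089
  red [-0.005  -0.0035 -0.0007  0.0019  0.004 ]
side orange along from plate centre: [(-0.144, 48), (-0.14, 84), (-0.024, 23), (-0.02, 80), (-0.016, 98)] lat -0.018..0.048 z 0.091
  red [-0.0025 -0.0003  0.0028  0.0053  0.0063]
tcp along -0.1587 lat 0.0043 z 0.0611
```

```bash
python3 -m handwheel '[{"fingers":-1,"x":0.001,"y":0,"z":0,"spin":0},{"fingers":-1,"x":0.002,"y":0,"z":0,"spin":0},{"fingers":-1,"x":0.003,"y":0,"z":0,"spin":0},{"fingers":-1,"x":0.004,"y":0,"z":0,"spin":0},{"fingers":-1,"x":0.005,"y":0,"z":0,"spin":0},{"fingers":-1,"x":0.006,"y":0,"z":0,"spin":0},{"fingers":-1,"x":0.007,"y":0,"z":0,"spin":0},{"fingers":-1,"x":0.008,"y":0,"z":0,"spin":0},{"fingers":-1,"x":0.009,"y":0,"z":0,"spin":0},{"fingers":-1,"x":0.009,"y":0,"z":0,"spin":0}]'
```

```text
time_s: 10.7
ee_pos: [0.5482, -0.0238, 0.0614]
eef_rot: [-1.571, -0.0, 1.29]
force: [0.3, -1.3, -1.1]
grip_width: 0.0006
```

```bash
python3 -m handwheel '[{"fingers":-1,"x":0.0004,"y":0,"z":0,"spin":0},{"fingers":-1,"x":0.0008,"y":0,"z":0,"spin":0},{"fingers":-1,"x":0.0012,"y":0,"z":0,"spin":0},{"fingers":-1,"x":0.0016,"y":0,"z":0,"spin":0},{"fingers":-1,"x":0.002,"y":0,"z":0,"spin":0},{"fingers":-1,"x":0.002,"y":0,"z":0,"spin":0},{"fingers":-1,"x":0.002,"y":0,"z":0,"spin":0},{"fingers":-1,"x":0.002,"y":0,"z":0,"spin":0},{"fingers":-1,"x":0.002,"y":0,"z":0,"spin":0},{"fingers":-1,"x":0.002,"y":0,"z":0,"spin":0}]'
```

```text
time_s: 11.7
ee_pos: [0.5487, -0.022, 0.0614]
eef_rot: [-1.571, -0.0, 1.29]
force: [-1.2, -0.2, -0.7]
grip_width: 0.0005
```

```bash
python3 -m handwheel '[{"fingers":-1,"x":0.0004,"y":0,"z":0,"spin":0},{"fingers":-1,"x":0.0008,"y":0,"z":0,"spin":0},{"fingers":-1,"x":0.0012,"y":0,"z":0,"spin":0},{"fingers":-1,"x":0.0016,"y":0,"z":0,"spin":0},{"fingers":-1,"x":0.002,"y":0,"z":0,"spin":0},{"fingers":-1,"x":0.002,"y":0,"z":0,"spin":0},{"fingers":-1,"x":0.002,"y":0,"z":0,"spin":0},{"fingers":-1,"x":0.002,"y":0,"z":0,"spin":0},{"fingers":-1,"x":0.002,"y":0,"z":0,"spin":0},{"fingers":-1,"x":0.002,"y":0,"z":0,"spin":0}]'; python3 -c "
from r import *
shot('side','s7');shot('top','t7');report('7')
a=cv2.imread('pics/s7.png'); b=cv2.imread('pics/t7.png'); cv2.imwrite('pics/c7.png',cv2.resize(np.hstack([a[140:300,150:310],b[140:300,150:310]]),None,fx=2.5,fy=2.5))"
```

```text
time_s: 12.7
ee_pos: [0.5488, -0.0219, 0.0614]
eef_rot: [-1.57, 0.003, 1.289]
force: [-4.5, -15.7, 0.2]
grip_width: 0.0005
top orange along from plate centre: [(-0.016, 40), (-0.012, 50), (-0.008, 41)] lat -0.027..0.047 z 0.088
  red [-0.005  -0.0032 -0.0004  0.0022  0.0042]
side orange along from plate centre: [(-0.136, 18), (-0.132, 52), (-0.128, 67), (-0.012, 22), (-0.008, 37), (-0.004, 18)] lat -0.013..0.048 z 0.095
  red [-0.0024  0.0003  0.0029  0.005   0.0059]
tcp along -0.1477 lat 0.0040 z 0.0613
```

View pics/c7.png

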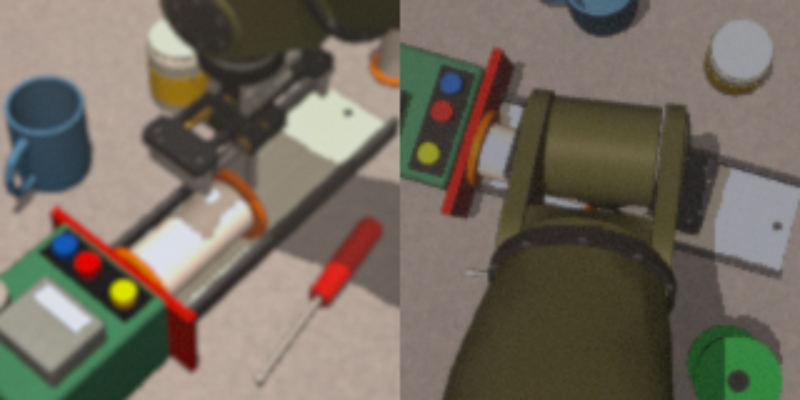

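The push force rose to 16 N with the tool stopped, so the flange is against the plate. In the picture the front flange touches the red plate. I'll back straight off and lift clear.

```bash
python3 -m handwheel '[{"fingers":-1,"x":-0.002,"y":0,"z":0,"spin":0},{"fingers":-1,"x":-0.005,"y":0,"z":0,"spin":0},{"fingers":-1,"x":-0.015,"y":0,"z":0,"spin":0},{"fingers":-1,"x":-0.03,"y":0,"z":0,"spin":0},{"fingers":-1,"x":-0.05,"y":0,"z":0,"spin":0},{"fingers":-1,"x":-0.07,"y":-0.01,"z":0,"spin":0},{"fingers":-1,"x":-0.09,"y":-0.04,"z":0,"spin":0},{"fingers":-1,"x":-0.11,"y":-0.07,"z":0,"spin":0},{"fingers":-1,"x":-0.13,"y":-0.1,"z":0,"spin":0},{"fingers":-1,"x":-0.14,"y":-0.12,"z":0,"spin":0}]'
python3 -m handwheel '[{"fingers":-1,"x":-0.02,"y":-0.01,"z":0,"spin":0},{"fingers":-1,"x":-0.05,"y":-0.02,"z":0,"spin":0},{"fingers":-1,"x":-0.08,"y":-0.03,"z":0,"spin":0},{"fingers":-1,"x":-0.1,"y":-0.03,"z":0,"spin":0},{"fingers":-1,"x":-0.1,"y":-0.03,"z":0,"spin":0},{"fingers":-1,"x":-0.1,"y":-0.03,"z":0,"spin":0},{"fingers":-1,"x":-0.1,"y":-0.03,"z":0,"spin":0},{"fingers":-1,"x":-0.1,"y":-0.03,"z":0,"spin":0},{"fingers":-1,"x":-0.1,"y":-0.03,"z":0,"spin":0},{"fingers":-1,"x":-0.1,"y":-0.03,"z":0,"spin":0}]'; python3 -c "
from r import *
shot('side','s8');shot('top','t8');report('8')
a=cv2.imread('pics/s8.png'); b=cv2.imread('pics/t8.png'); cv2.imwrite('pics/c8.png',cv2.resize(np.hstack([a[130:300,150:320],b[110:280,150:320]]),None,fx=2.3,fy=2.3))"
```

```text
time_s: 13.8
ee_pos: [0.5099, -0.1569, 0.1837]
eef_rot: [-1.573, 0.0, 1.289]
force: [0.8, 1.0, -0.1]
grip_width: 0.0004
time_s: 14.8
ee_pos: [0.4828, -0.2503, 0.2114]
eef_rot: [-1.571, -0.0, 1.291]
force: [-0.1, 0.2, 0.2]
grip_width: 0.0
top orange along from plate centre: [(-0.136, 47), (-0.132, 38), (-0.016, 28), (-0.012, 53), (-0.008, 29)] lat -0.025..0.046 z 0.089
  red [-0.0047 -0.003  -0.0004  0.0019  0.0037]
side orange along from plate centre: [(-0.132, 52), (-0.128, 87), (-0.012, 28), (-0.008, 32), (-0.004, 19)] lat -0.025..0.052 z 0.095
  red [-0.0026  0.0002  0.003   0.0052  0.0065]
tcp along -0.3857 lat 0.0040 z 0.2114
```

View pics/c8.png

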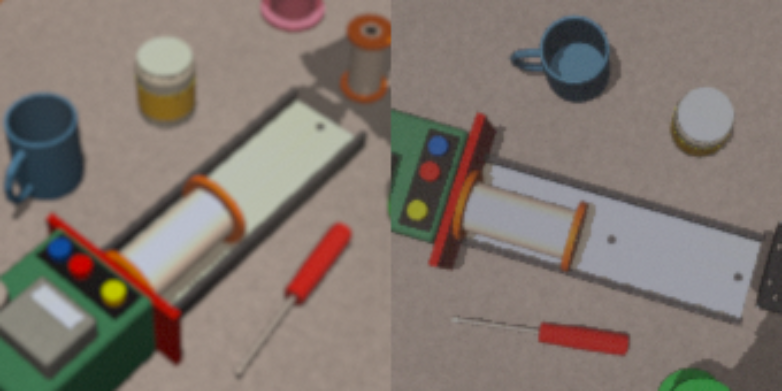

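The reel lies straight in the channel with its front flange against the red plate. The mug, tin and screwdriver have not moved, and the arm is clear.

```bash
python3 -c "
from station import workorder
print(workorder.hand_in())"
```

```text
the job is handed in; nothing more can be done
None
```

I tipped the orange reel over towards the red plate with the closed fingers, and it came to rest on its side about 105 mm short of the plate. I then pushed it along the channel until it stopped against the plate, and handed the job in after about 15 s. It was never gripped or lifted.

- **Contact:** the push force rose to about 16 N with the tool stopped, which is how I judged the flange snug against the plate.
- **After backing off:** both cameras showed the reel where the push had left it, lying straight, with its flange at the plate face as closely as they can measure (about 3 mm). The two views differ by about 4 mm along the channel, so the force is the firmer evidence for snug contact.
- **Everything else:** the tin, mug and screwdriver looked unmoved in the last pictures, and the wrist force read about zero with the arm clear of the reel.

No check failed. `hand_in` gave no verdict.

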